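# Wedge the rocking star-gluing stand

## Robot

A 6-joint arm with a two-finger parallel gripper is mounted at the origin on the work surface. World frame = base frame: x ahead of the robot, y to its left, z up, the work surface at z = 0. Lengths are in m, angles in rad, forces in N, time in s.
With the tool pointing down it reaches from about 0.375 to 0.9 m from the base axis. Payload 3.1 kg.
Tool frame: the origin (TCP) lies where the fingers leave the gripper's body, on its centre line; the fingertips stand manip.tip_reach ahead of it and the grasp point (between the pads) lies 54 mm ahead of it (manip.tip_reach is the distance from the TCP to the fingertips, in m); z points along the fingers, y is the direction in which the jaws open and shut (so a half turn about z gives the same grasp; the last joint's range is limited). The gripper opens to 85 mm and grips with 20 to 120 N. Pads are 22 mm wide; open, the fingers measure 114 mm over their backs; the gripper's body (76 mm by 85 mm) begins 54 mm behind the grasp point. The pads swing forward as they close: fully open they stand 13 mm farther back than shut.
Start: joints at [1.085, 0.527, 1.433, -0, 1.181, -0.178], TCP at [0.189, 0.596, 0.304] pointing down, gripper open.
Joint ranges: [-3.08, 3.08], [-0.75, 2.2], [0.22, 2.44], [-1.43, 4.57], [0, 2.65], [-2.85, 2.85]. Speed limits (rad/s): [2.79, 2.79, 3.14, 3.14, 3.14, 3.14].

## Interface

Orientations are given as a unit quaternion [x, y, z, w].
In Python, from station import manip, cams, order gives the robot as it stands. The module is installed in compiled form; this text tells all that it offers.
- The arm moves only by the tool drive_tool, never from a script. Its arguments are lists of equal length, an entry for each row: "linear": the shift along the tool's x, y, z in mm, a list of three; "rot": the turn, a rotation vector about the tool's x, y, z in degrees, a list of three; "hand": the finger opening in mm, from 0 to 85.4. A call has 1 to 20 rows; each row shifts and turns the pose as measured when the row begins, along the tool's axes as they then stand; what a row does not reach is not made up. A row lasts 1/12 s, in which the tool goes at most 41.7 mm and 7.16 degrees, less where a joint would pass 70% of its speed; a pose out of reach is approached as far as the arm can. A call with a gripper value outside its range is refused whole. The fingers move at their own pace and stop on an object; "force" is the grip in N (left out, the last holds). Time passes only in rows, so rows that do not move let the fingers close. It gives the time, the measured TCP pose, the force and the opening at its end, in the units of the state.
- manip.sense(): the state, without advancing time (a new reading comes with each control period).
- cams.snapshot(name): name is "side" or "top"; returns the picture (400x640x3 uint8, red, green, blue); there is no depth.
- cams.camera_model(name): a dict with "vfov" (degrees; the focal length in pixels is half the picture's height over the tangent of half this angle, whatever the lens; pixels are square), "cx", "cy" (the principal point, pixels), "rvec" (rotation vector, rad) and "tvec" (3), from world to camera coordinates, as OpenCV has them. Camera axes: x right, y down, z forward; pixel columns grow to the right and rows downward; lengths in m; the calibration is good to about 2 mm. A picture is of the moment at which its call begins. camera_model takes no time and is no camera call.
- order.sign_off(): hands the job in, once; it reports no verdict.
Trained networks look in the newest picture that a camera, given by its name, has taken for a name from the list of things; names that differ only in an ending like _2 or _b are one class to them, and where a whole thing is asked for, a point or a joint stands for the part that bears it (a point fixed in the world has none). Each returns a list of dicts, best first, with "score" (0 to 1); they miss things now and then, are a little off and sometimes report something else, mostly with a low value. They report only what shows in the picture. A call takes as long as a camera call. They do not tell look-alikes from the thing itself.
- cams.regions_of(label, camera): "pixels" (400x640 bool, what is visible of it) and "rect" ([left, top, right, bottom] in pixels, round what is visible of it).
- cams.spot_point(label, camera): "at" ([column, row] in pixels: a listed point, or the origin of a listed thing).
The state is a dict: "t": time; "q": joint angles; "qd": joint speeds; "tau": joint torques, N m; "tcp_pos": TCP position; "tool_rot": TCP orientation; "force": force on the tool from outside, world axes, zero at the start; "ft_torque": the same for the moment, N m; "finger_gap": opening from 0.0 (shut) to 1.0 (fully open).
Only numpy, scipy, OpenCV 4.12 (cv2) and the standard library are available. Lean on these libraries where they do the work, as an engineer would, in place of code of your own. Each camera call takes 0.05 s, during which the arm holds its last target. There are 200 camera calls.

## Task

The star-gluing stand rocks because its leg nearest the wooden wedge has lost its rubber pad. With the outside of your fingertips, push the wedge over the bench, thin edge first, under that bare leg until it jams snugly and carries the leg, with the board still level; then press down firmly on the board's corner above that leg for a moment to prove that it no longer rocks, and leave the wedge in place. Do not grip or lift the wedge, do not lift the stand or shove it out of its place, and leave the other things on the bench alone.

Things in the scene. Friction and masses are not known exactly. Their poses are not given: they have to be found in the camera images.
- stand: Gluing stand, about 2.5 kg, loose on the bench: a square plywood board on four square wooden legs (28 x 28 mm, centred 90 mm from the middle in stand x and y). Three legs stand on rubber pads 7 mm thick; the leg at stand -x, +y has lost its pad, so a few newtons on its corner tip the stand 3 degrees. Origin on the bench under the board's middle; x, y along the board's edges, z up.
- board (a point): Middle of the board's top face, 65 mm above the bench. Board 216 x 216 x 18 mm. On it a steel turntable with a three-tier wooden star (radius 84 mm, up to 63 mm above the board); in the corner opposite the bare leg a steel post with a hold-down arm to the middle, up to 130 mm above the board.
- bare_leg (a point): Middle of the underside of the bare leg (28 x 28 mm), 7 mm clear of the bench. Its outer face towards the wedge is 14 mm from here in stand +y. The leg stands 4 mm inside the board's edges; between the legs, rails hang down to 27 mm above the bench.
- corner (a point): Point on the board's top face over the bare leg, 65 mm above the bench, 14 mm from both edges of that corner and 133 mm from the board's middle, clear of the star: the place to press.
- wedge: Loose wooden wedge, 120 mm long, 44 mm wide, 45 g, flat on the bench; its top is an even ramp from 2 mm at the thin edge to 14 mm at the butt. Origin: middle of the underside; x along its length, thin edge at +60 mm, butt at -60 mm; z up. It starts off the stand's +y side, thin edge towards the bare leg and 20 to 50 mm short of it, somewhat askew and off to one side.
- wedge_tip (a point): Middle of the wedge's thin edge (2 mm thick). The ramp first touches the leg when this edge is 50 mm inside the leg's outer face. Then the push needed rises within some 10 mm from under 1 N to over 5 N as the wedge takes the load; much further shoves the stand along. Friction holds the wedge when let go.
- wedge_seat (a point): Point on the wedge's ramp on its centre line, 36 mm from the thin edge: it lies under the middle of the bare leg when the wedge is snug.
- wedge_butt (a point): Middle of the wedge's butt face (44 mm wide, 14 mm high), 7 mm above its underside: the place to push.
- glue_jar: Bystander: white glue jar with a yellow lid, 66 mm across, 86 mm tall; origin at its base.
- hammer: Bystander: small hammer lying on the bench; origin at the underside.
- star_blank: Bystander: flat wooden star, 110 mm across, 10 mm thick; origin at its underside.
Mind the look-alikes: they are no part of the job. Of the things shaped like the wedge, the wooden one is meant.

How it is judged:
By the outcome, as a careful person would: the job done as asked, in the order asked, and still so for the second after the job is handed in, with the robot touching nothing.
It also fails if it takes over 58 s, if anything falls off the work surface, if the arm or the gripper's body presses on something with over 40 N, if the wrist force passes 120 N, or if a joint passes its speed limit or range.

## Working session

There is one attempt and no reset: what is moved stays moved. The work goes in short steps, Python scripts to look and compute and a tool call to move; the robot and the scene stay as the last step left them, time stands still between calls to the robot, and variables do not carry over. Pictures are saved under pics/ and viewed, about 8 in all and at most 12, crops included, and the job is handed in when it is done.

Besides the shell and the picture viewer there is one more tool, called after "Call:" as name(argument=value, ...), one argument or row to a line, values as JSON. drive_tool: Moves the arm, as the interface text tells. Its arguments: {"type":"object","properties":{"linear":{"type":"array","items":{"type":"array","items":{"type":"number"}}},"rot":{"type":"array","items":{"type":"array","items":{"type":"number"}}},"hand":{"type":"array","items":{"type":"number"}},"force":{"type":"number"}},"required":["linear","rot","hand"]}

```bash
mkdir -p pics; cat > h.py <<'E'
import numpy as np,cv2
from station import manip,cams,order
def K(n):
    m=cams.camera_model(n);f=200/np.tan(np.radians(m['vfov'])/2)
    R=cv2.Rodrigues(np.array(m['rvec'],float))[0];return np.array([[f,0,m['cx']],[0,f,m['cy']],[0,0,1]]),R,np.array(m['tvec'],float)
def ray(n,uv,z):
    k,R,t=K(n);d=R.T@np.linalg.solve(k,[uv[0],uv[1],1]);c=-R.T@t
    return c+d*(z-c[2])/d[2]
def proj(n,p):
    k,R,t=K(n);q=k@(R@np.array(p)+t);return q[:2]/q[2]
def save(n,f,rect=None,s=1):
    im=cams.snapshot(n)[:,:,::-1]
    if rect: im=im[rect[1]:rect[3],rect[0]:rect[2]]
    cv2.imwrite('pics/'+f,cv2.resize(im,None,fx=s,fy=s,interpolation=cv2.INTER_CUBIC))
E
python3 - <<'E'
from h import *
print(manip.tip_reach,manip.sense())
Z=dict(board=.065,bare_leg=.007,corner=.065,wedge=0,wedge_tip=.001,wedge_seat=.0056,wedge_butt=.007,stand=0,glue_jar=0,hammer=0,star_blank=0)
for n in('side','top'):
    save(n,n+'0.png');k,R,t=K(n);print(n,-R.T@t)
    for l in Z:
        for d in cams.spot_point(l,n)[:3]: print(l,round(d['score'],2),np.round(d['at'],1),ray(n,d['at'],Z[l]).round(4))
E
```

```text
0.0726 {'t': 0.0, 'q': array([ 1.08552741e+00,  5.28422147e-01,  1.43389419e+00, -1.27372852e-05,
        1.18142409e+00, -1.78528075e-01]), 'qd': array([-0.00020584,  0.00119743, -0.00317276, -0.00144231, -0.00013006,
        0.00147336]), 'tau': array([ 2.02096329e-03, -4.42339110e+01, -1.78031820e+01, -1.93272622e-04,
        8.33933445e-03, -8.38038972e-06]), 'tcp_pos': array([0.18844467, 0.59532263, 0.30296309]), 'tool_rot': array([ 1.52767366e-01,  9.88261594e-01, -1.01719837e-03, -3.44345561e-04]), 'force': array([-0.60932356, -0.17949995,  0.42465498]), 'ft_torque': array([-0.03526243,  0.00760344, -0.012989  ]), 'finger_gap': 1.0001826994276575}
side [ 0.00167423 -0.89708191  0.77699767]
board 0.97 [348.8 199.1] [ 0.5952 -0.1012  0.065 ]
bare_leg 0.95 [295.8 208. ] [ 0.5077 -0.0022  0.007 ]
corner 0.91 [294.6 192.5] [ 0.4976 -0.0144  0.065 ]
wedge 0.84 [291.1 161.6] [0.6096 0.2045 0.    ]
wedge 0.7 [268.  192.2] [0.4833 0.1017 0.    ]
wedge 0.57 [193.  172.1] [0.3481 0.2897 0.    ]
wedge_tip 0.96 [296.5 151.8] [0.6492 0.2431 0.001 ]
wedge_tip 0.84 [289.3 203.1] [0.5076 0.030
[... 977 characters left out ...]
0.0931 0.    ]
wedge_tip 0.96 [294.9 247.7] [0.3717 0.0333 0.001 ]
wedge_tip 0.8 [354.9 274.5] [ 0.3034 -0.1184  0.001 ]
wedge_tip 0.78 [201.3 232.1] [0.4135 0.2751 0.001 ]
wedge_seat 0.89 [195.  248.7] [0.3712 0.2882 0.0056]
wedge_seat 0.8 [281.9 201.3] [0.4909 0.0668 0.0056]
wedge_seat 0.77 [227.2 150.9] [0.6266 0.2124 0.0056]
wedge_butt 0.96 [320.6 240.1] [ 0.3903 -0.0326  0.007 ]
wedge_butt 0.9 [248.7 175.9] [0.5585 0.1539 0.007 ]
wedge_butt 0.79 [253.1 270.5] [0.3155 0.1383 0.007 ]
stand 0.58 [341.8 160.6] [ 0.5981 -0.0899  0.    ]
glue_jar 0.9 [177.3 204.8] [0.4852 0.3409 0.    ]
hammer 0.76 [488.1 190.3] [ 0.5149 -0.4672  0.    ]
star_blank 0.81 [426.3 234.7] [ 0.4019 -0.3026  0.    ]
```

View pics/side0.png

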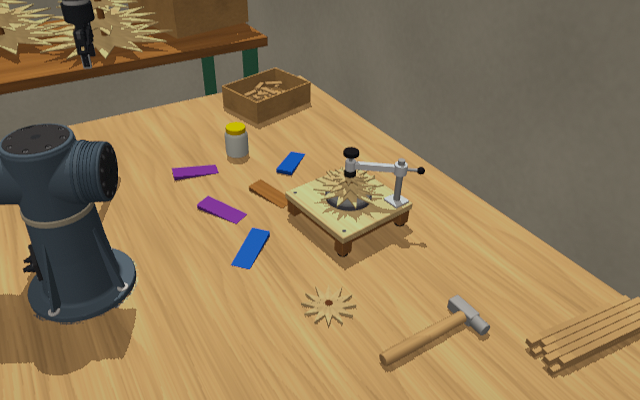

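View pics/top0.png

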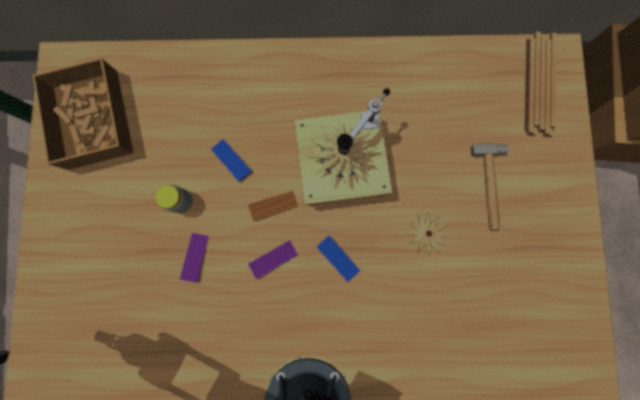

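Both views show the orange wooden wedge (top 272,206; side 268,192) pointing at the board's lower-left corner (top 304,203). Blue and purple look-alikes lie nearby. Next I fit the poses of the wedge and board.

```bash
cat > fit.py <<'E'
from h import *
from scipy.optimize import minimize
def mask(im,n,lab=None):
    h=cv2.cvtColor(im,cv2.COLOR_RGB2HSV)
    return h
def hull(n,P):
    q=np.array([proj(n,p) for p in P],np.float32);return cv2.convexHull(q)[:,0]
def wedgeP(x,y,a):
    c,s=np.cos(a),np.sin(a)
    return [(x+c*u-s*v,y+s*u+c*v,z) for u,zs in((.06,(0,.002)),(-.06,(0,.014))) for v in(-.022,.022) for z in zs]
def boardP(x,y,a):
    c,s=np.cos(a),np.sin(a)
    return [(x+c*u-s*v,y+s*u+c*v,.065) for u in(-.108,.108) for v in(-.108,.108)]
def raster(h,shape):
    m=np.zeros(shape,np.uint8);cv2.fillConvexPoly(m,np.round(h*16).astype(np.int32),255,shift=4,lineType=cv2.LINE_AA);return m/255.
def wmask(im):
    h=cv2.cvtColor(im,cv2.COLOR_RGB2HSV);return h
def fit(P,x0,M):
    S=6
    def cost(p,dbg=0):
        e=0
        for n,m in M.items():
            h=hull(n,P(*p)); e+=np.abs(cv2.GaussianBlur(raster(h,m.shape),(0,0),1.2)-cv2.GaussianBlur(m.astype(float),(0,0),1.2)).sum()
        return e
    r=minimize(cost,x0,method='Nelder-Mead',options=dict(initial_simplex=np.array(x0)+np.array([[0,0,0],[.008,0,0],[0,.008,0],[0,0,.08]]),xatol=1e-4,fatol=.1,maxiter=300))
    return r.x,r.fun
def colmask(im,near,rad=45):
    # orange wedge: more saturated than bench
    h=cv2.cvtColor(cv2.GaussianBlur(im,(0,0),.7),cv2.COLOR_RGB2LAB).astype(float)
    return h
E
python3 - <<'E'
from fit import *
for n,c in(('top',(272,206)),('side',(268,192))):
    im=cams.snapshot(n);np.save(n+'.npy',im)
    print(n,im[c[1],c[0]],im[c[1]+25,c[0]],'board',im[190,320] if n=='top' else im[195,305])
    r=cams.regions_of('wedge',n)
    for d in r[:6]: print(d['score'],np.round(d['rect']),d['pixels'].sum(),np.median(im[d['pixels']],0))
    for d in cams.regions_of('board',n)[:2]: print('b',d['score'],d['rect'],d['pixels'].sum())
t=cv2.resize(np.load('top.npy')[100:225,235:400],None,fx=4,fy=4,interpolation=cv2.INTER_CUBIC)
s=cv2.resize(np.load('side.npy')[140:265,240:405],None,fx=4,fy=4,interpolation=cv2.INTER_CUBIC)
cv2.imwrite('pics/c0.png',cv2.resize(np.hstack([t,s]),(800,303))[:,:,::-1])
E
```

```text
top [113  70  41] [143 118  80] board [147 150 109]
0.92 [317. 235. 363. 279.] 824 [ 33.  64. 126.]
0.81 [248. 239. 295. 280.] 877 [ 88.  43. 102.]
0.79 [250. 191. 299. 220.] 845 [111.  73.  43.]
0.69 [182. 236. 205. 279.] 826 [ 90.  44. 104.]
0.56 [212. 140. 252. 181.] 687 [ 35.  66. 130.]
b 0.91 [294.1, 90.1, 394.9, 203.3] 7637
b 0.4 [411.0, 213.2, 447.7, 253.2] 812
side [163 108  51] [195 158 101] board [197 196 138]
0.95 [247. 180. 284. 210.] 545 [157. 105.  49.]
0.9 [277. 152. 304. 177.] 362 [ 23.  89. 177.]
0.8 [173. 166. 218. 180.] 508 [127.  54. 149.]
0.61 [198. 198. 247. 224.] 701 [130.  56. 152.]
b 0.95 [283.6, 148.5, 423.4, 257.8] 7178
```

View pics/c0.png

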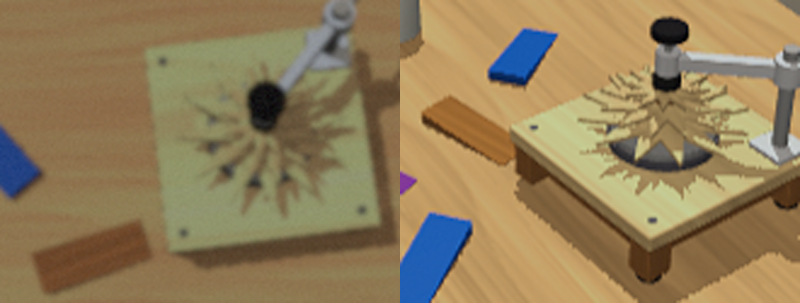

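```bash
cat > loc.py <<'E'
from fit import *
def getwedge(x0,ims,views=('top','side')):
    M={}
    for n in views:
        im=ims[n].astype(float); h=hull(n,wedgeP(*x0)).mean(0).astype(int)
        # ratio colour: wedge R/B ~2.6-3.2, bench ~1.8-1.9, board ~1.4
        b=cv2.GaussianBlur(im,(0,0),.8); m=(b[...,0]/(b[...,2]+1)>2.25)&(b[...,0]>b[...,1]*1.3)
        w=np.zeros(m.shape,bool); w[h[1]-30:h[1]+30,h[0]-35:h[0]+35]=1
        m&=w; k,l,st,_=cv2.connectedComponentsWithStats(m.astype(np.uint8))
        i=1+np.argmax(st[1:,4]); M[n]=l==i; print(n,st[i])
    return {v:fit(wedgeP,x0,{v:M[v]}) for v in views},fit(wedgeP,x0,M)
E
python3 - <<'E'
from loc import *
ims={n:np.load(n+'.npy') for n in('top','side')}
a,b=getwedge((.487,.095,np.radians(-73)),ims)
for k in a: print(k,a[k][0].round(4),np.degrees(a[k][0][2]),a[k][1])
print('both',b[0].round(4),np.degrees(b[0][2]),b[1])
# board
B={}
for n in ims:
    im=cv2.GaussianBlur(ims[n].astype(float),(0,0),.7)
    m=(im[...,1]-im[...,0]>-9)&(im[...,1]-im[...,2]>25)
    w=np.zeros(m.shape,bool)
    if n=='top': w[105:210,285:400]=1
    else: w[140:265,275:425]=1
    m&=w;k,l,st,_=cv2.connectedComponentsWithStats(m.astype(np.uint8));i=1+np.argmax(st[1:,4]);m=l==i;print(n,st[i])
    h=cv2.convexHull(np.argwhere(m)[:,::-1].astype(np.float32))[:,0];B[n]=raster(h,m.shape)>.5
    o=ims[n][:,:,::-1].copy();o[m]=(0,0,255);cv2.imwrite('m_%s.png'%n,o)
    r=fit(boardP,(.598,-.092,.11),{n:B[n]});print(n,r[0].round(4),np.degrees(r[0][2]),r[1])
r=fit(boardP,(.598,-.092,.11),B);print(r[0].round(4),np.degrees(r[0][2]),r[1])
t=cv2.imread('m_top.png')[100:225,235:400];s=cv2.imread('m_side.png')[140:265,260:425]
cv2.imwrite('pics/c1.png',cv2.resize(np.hstack([t,s]),(800,303)))
E
```

```text
top [250 193  46  27 691]
side [249 180  56  37 691]
top [ 0.4834  0.0873 -1.2336] -70.67915806108584 209.11021676614712
side [ 0.4825  0.0831 -1.3172] -75.47196136850131 208.4903724209042
both [ 0.4837  0.087  -1.2309] -70.52359199270074 428.1761658379404
top [ 295  112   97   92 4751]
top [ 0.5958 -0.0879  0.1267] 7.257944360859485 488.57016919168086
side [ 291  181   81   55 1181]Traceback (most recent call last):
  File "<stdin>", line 17, in <module>
  File "fit.py", line 25, in fit
    r=minimize(cost,x0,method='Nelder-Mead',options=dict(initial_simplex=np.array(x0)+np.array([[0,0,0],[.008,0,0],[0,.008,0],[0,0,.08]]),xatol=1e-4,fatol=.1,maxiter=300))
    res = _minimize_neldermead(fun, x0, args, callback, bounds=bounds,
                               **options)
    fxcc = func(xcc)
    fx = function(np.copy(x), *(wrapper_args + args))
  File "fit.py", line 23, in cost
    h=hull(n,P(*p)); e+=np.abs(cv2.GaussianBlur(raster(h,m.shape),(0,0),1.2)-cv2.GaussianBlur(m.astype(float),(0,0),1.2)).sum()
  File "fit.py", line 7, in hull
    q=np.array([proj(n,p) for p in P],np.float32);return cv2.convexHull(q)[:,0]
                ~~~~^^^^^
  File "h.py", line 10, in proj
    k,R,t=K(n);q=k@(R@np.array(p)+t);return q[:2]/q[2]
          ~^^^
  File "h.py", line 4, in K
    m=cams.camera_model(n);f=200/np.tan(np.radians(m['vfov'])/2)
ValueError: time passes only in moves, steps and waits
```

```bash
python3 - <<'E'
from station import cams,manip
import pickle
d={n:cams.camera_model(n) for n in('top','side')}
print(d,manip.sense()['t']); pickle.dump(d,open('cam.pkl','wb'))
E
```

```text
{'top': {'vfov': 55.160141621449974, 'cx': 321.08238516150567, 'cy': 196.91984141262384, 'rvec': array([ 2.13237884, -2.15201985,  0.13209708]), 'tvec': array([-0.03053881,  0.49759898,  0.92702945])}, 'side': {'vfov': 42.297449527986664, 'cx': 309.5862060868568, 'cy': 193.00929799137253, 'rvec': array([ 2.12532048, -0.57769495,  0.31788335]), 'tvec': array([-0.47144806,  0.1867833 ,  1.0730018 ])}} 1.5
```

```bash
python3 - <<'E'
s=open('h.py').read()
s=s.replace("import numpy as np,cv2","import numpy as np,cv2,pickle\nCM=pickle.load(open('cam.pkl','rb'))").replace("cams.camera_model(n)","CM[n]")
open('h.py','w').write(s)
s=open('loc.py').read()
s=s.replace("m=(b[...,0]/(b[...,2]+1)>2.25)&(b[...,0]>b[...,1]*1.3)","""m=b[...,0]/(b[...,2]+1)>2.3
        wc,bc=(np.array([112,72,42.]),np.array([143,118,80.])) if n=='top' else (np.array([160,107,50.]),np.array([195,158,101.]))
        d=wc-bc; f=((im-bc)@d)/(d@d); m=(f>.5)&(np.abs(im-bc-f[...,None]*d).max(2)<22)&(f<1.5)""")
open('loc.py','w').write(s)
E
cat > run1.py <<'E'
from loc import *
ims={n:np.load(n+'.npy') for n in('top','side')}
a,b=getwedge((.487,.095,np.radians(-73)),ims)
for k in a: print(k,a[k][0].round(4),np.degrees(a[k][0][2]),a[k][1])
print('both',b[0].round(4),np.degrees(b[0][2]),b[1])
B={}
for n in ims:
    im=ims[n].astype(float)
    bc=np.array([147,150,109.]) if n=='top' else np.array([197,196,138.]); 
    m=(im[...,1]-im[...,0]>(-12 if n=='top' else -18))&(im[...,1]>(125 if n=='top' else 165))
    w=np.zeros(m.shape,bool)
    if n=='top': w[105:210,285:400]=1
    else: w[140:265,275:425]=1
    m&=w;k,l,st,_=cv2.connectedComponentsWithStats(m.astype(np.uint8));i=1+np.argmax(st[1:,4]);m=l==i;print(n,st[i])
    h=cv2.convexHull(np.argwhere(m)[:,::-1].astype(np.float32))[:,0];B[n]=raster(h,m.shape)>.5
    r=fit(boardP,(.598,-.092,.11),{n:B[n]});print(n,r[0].round(4),np.degrees(r[0][2]),r[1])
    o=cv2.resize(ims[n][:,:,::-1],None,fx=4,fy=4); o[cv2.resize(m.astype(np.uint8),None,fx=4,fy=4)>0]=(0,0,255)
    for hh in (hull(n,boardP(*r[0])),hull(n,wedgeP(*a[n][0]))): cv2.polylines(o,[np.int32(hh*4+2)],True,(255,255,0))
    cv2.imwrite('m_%s.png'%n,o)
r=fit(boardP,(.598,-.092,.11),B);print(r[0].round(4),np.degrees(r[0][2]),r[1])
t=cv2.imread('m_top.png')[400:900,940:1600];s=cv2.imread('m_side.png')[560:1060,960:1620]
cv2.imwrite('pics/c1.png',cv2.resize(np.hstack([t,s]),(800,303)))
E
python3 run1.py
```

```text
top [248 191  50  30 857]
side [249 179  39  32 519]
top [ 0.48    0.09   -1.2551] -71.91006093157728 47.737733362225285
side [ 0.4851  0.0857 -1.3027] -74.64096312190485 148.16081901558974
both [ 0.4808  0.0885 -1.2428] -71.20863295551253 213.86755784211897
top [ 295  105   96   98 4962]
top [ 0.5988 -0.0852  0.1372] 7.863020948663742 276.58282186722266
side [ 286  180   88   58 1596]
side [ 0.5982 -0.0907  0.1347] 7.72054283905325 2628.480174507803
[ 0.5984 -0.086   0.1371] 7.8574207195733585 2960.0017891563757
```

View pics/c1.png

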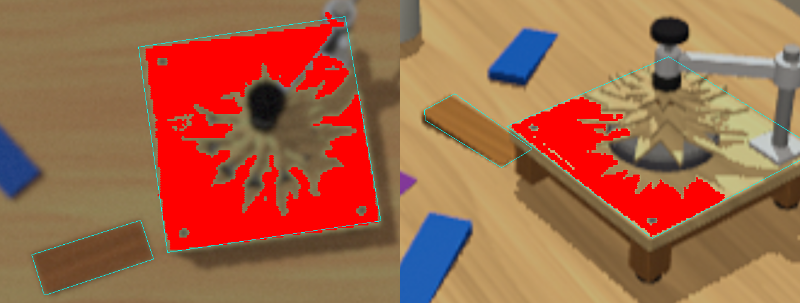

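```bash
python3 - <<'E'
from h import *
for n,L in(('top',[(303.9,204),(391.3,190.8),(295.2,119.8)]),('side',[(286.2,192),(345.2,238.5)])):
    P=[ray(n,p,.065)[:2] for p in L]; print(n,np.round(P,4))
    for q in P[1:]:
        d=q-P[0];print(np.linalg.norm(d).round(4),np.degrees(np.arctan2(d[1],d[0])).round(1))
for c,s in((.5988,-.0852),(.5982,-.0907)):
    a=np.radians(7.7);R=np.array([[np.cos(a),-np.sin(a)],[np.sin(a),np.cos(a)]])
    print('leg',np.array([c,s])+R@[-.09,.09],'corner',np.array([c,s])+R@[-.108,.108])
E
```

```text
top [[ 0.4761  0.0063]
 [ 0.5063 -0.2062]
 [ 0.6886  0.0277]]
0.2146 -81.9
0.2135 5.8
side [[ 0.4812 -0.0026]
 [ 0.5074 -0.216 ]]
0.215 -83.0
leg [ 0.49755276 -0.00807027] corner [0.47730331 0.00735568]
leg [ 0.49695276 -0.01357027] corner [0.47670331 0.00185568]
```

The overlay shows both outlines fitting (wedge centre top 272,206; board corner top 304,204). The wedge heads about -72.5° from (0.482, 0.088), the stand's push direction is about -83°, and the bare leg is at about (0.4975, -0.011). I'll move over the butt and shut and turn the fingers.

Call:
drive_tool(
  linear=[
    [-31.5,-26.6,0],
    [-31.5,-26.6,0],
    [-31.5,-26.6,0],
    [-31.5,-26.6,0],
    [-31.5,-26.6,0],
    [-31.5,-26.6,0],
    [-31.5,-26.6,0],
    [-31.5,-26.6,0],
    [-31.5,-26.6,0],
    [-31.5,-26.6,0],
    [-31.5,-26.6,0],
    [-31.5,-26.6,0],
    [0,0,0],
    [0,0,0],
    [0,0,0],
    [0,0,0],
    [0,0,0],
    [0,0,0],
    [0,0,0],
    [0,0,0],
  ],
  rot=[
    [0,0,0],
    [0,0,0],
    [0,0,0],
    [0,0,0],
    [0,0,0],
    [0,0,0],
    [0,0,0],
    [0,0,0],
    [0,0,0],
    [0,0,0],
    [0,0,0],
    [0,0,0],
    [0,0,7],
    [0,0,7],
    [0,0,7],
    [0,0,7],
    [0,0,7],
    [0,0,7],
    [0,0,7],
    [0,0,6],
  ],
  hand=[0,0,0,0,0,0,0,0,0,0,0,0,0,0,0,0,0,0,0,0],
  force=20,
)

```text
t: 3.17
tcp_pos: [0.4652, 0.1678, 0.3053]
tool_rot: [0.597, 0.802, 0.009, 0.004]
force: [0.0, 0.3, 0.3]
finger_gap: 0.004
```

```bash
cat > st.py <<'E'
from h import *
from scipy.spatial.transform import Rotation as Ro
def st(goal=None,head=None):
    s=manip.sense();R=Ro.from_quat(s['tool_rot']).as_matrix()
    print('t',round(s['t'],2),'tcp',s['tcp_pos'].round(4),'x-head',np.degrees(np.arctan2(R[1,0],R[0,0])).round(1),'z',R[:,2].round(3),'F',s['force'].round(2),'gap',round(s['finger_gap'],3),'reach',manip.tip_reach)
    if goal is not None: print('shift tool mm',(R.T@(np.array(goal)-s['tcp_pos'])*1000).round(1))
    return s,R
E
python3 -c "
from st import *
st((.456,.171,.12))"
```

```text
t 3.17 tcp [0.4652 0.1678 0.3053] x-head 106.7 z [ 0.017  0.009 -1.   ] F [0.02 0.27 0.26] gap 0.004 reach 0.0726
shift tool mm [  5.  -11.4 185.1]
```

Call:
drive_tool(
  linear=[
    [5,-11.5,25],
    [0,0,35],
    [0,0,35],
    [0,0,35],
    [0,0,35],
    [0,0,20],
    [0,0,0],
  ],
  rot=[
    [1.1,-0.2,-0.8],
    [0,0,0],
    [0,0,0],
    [0,0,0],
    [0,0,0],
    [0,0,0],
    [0,0,0],
  ],
  hand=[0,0,0,0,0,0,0],
)

```text
t: 3.75
tcp_pos: [0.4615, 0.1706, 0.1188]
tool_rot: [0.593, 0.805, 0.007, 0.007]
force: [0.5, -0.6, -0.3]
finger_gap: -0.005
```

```bash
python3 -c "
from st import *
st((.456,.171,.0766))
a=cv2.resize(cams.snapshot('side')[140:265,200:365],None,fx=4,fy=4);b=cv2.resize(cams.snapshot('top')[125:250,205:370],None,fx=4,fy=4)
cv2.imwrite('pics/p1.png',cv2.resize(np.hstack([a,b]),(800,303))[:,:,::-1])"
```

```text
t 3.75 tcp [0.4615 0.1706 0.1188] x-head 107.3 z [ 0.02   0.002 -1.   ] F [ 0.55 -0.63 -0.3 ] gap -0.005 reach 0.0726
shift tool mm [ 2.2 -6.  42.1]
```

View pics/p1.png

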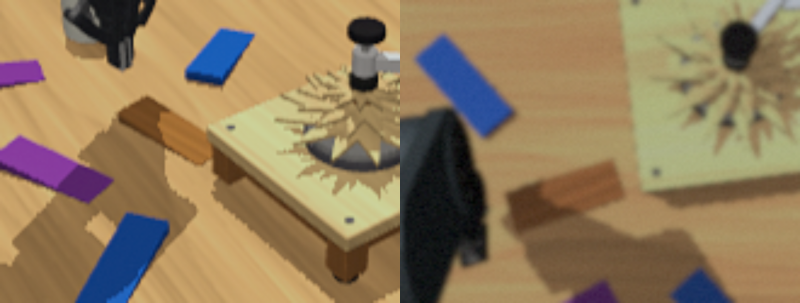

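Call:
drive_tool(
  linear=[
    [2,-6,15],
    [0,0,18],
    [0,0,9],
    [0,0,0],
  ],
  rot=[
    [1.1,0.2,0],
    [0.5,0,0],
    [0,0,0],
    [0,0,0],
  ],
  hand=[0,0,0,0],
)

```text
t: 4.18
tcp_pos: [0.4622, 0.1719, 0.0852]
tool_rot: [0.593, 0.805, 0.003, 0.005]
force: [-0.8, -0.1, 0.2]
finger_gap: 0.002
```

```bash
python3 -c "
from st import *
st((.456,.171,.0766))
a=cv2.resize(cams.snapshot('side')[140:265,200:365],None,fx=4,fy=4);b=cv2.resize(cams.snapshot('top')[125:250,205:370],None,fx=4,fy=4)
cv2.imwrite('pics/p2.png',cv2.resize(np.hstack([a,b]),(800,303))[:,:,::-1])
r=manip.sense();c=[(0.456+.011*.3,.171-.011*.954,.004)]
print(proj('side',c[0]),proj('side',(.464,.145,.007)))"
```

```text
t 4.18 tcp [0.4622 0.1719 0.0852] x-head 107.3 z [ 0.012 -0.    -1.   ] F [-0.77 -0.06  0.17] gap 0.002 reach 0.0726
shift tool mm [ 1.  -6.3  8.6]
[249.86939669 182.52749606] [253.95228013 183.94495603]
```

View pics/p2.png

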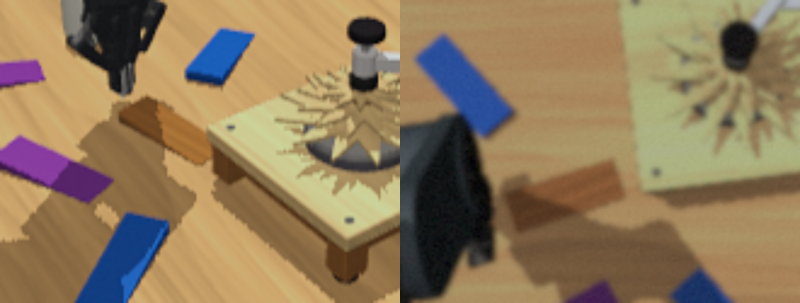

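Call:
drive_tool(
  linear=[
    [1,-5,5],
    [0,-4,4],
    [0,-1,1],
    [0,0,0],
  ],
  rot=[
    [0.7,0,0],
    [0.5,0,0],
    [0,0,0],
    [0,0,0],
  ],
  hand=[0,0,0,0],
)

```text
t: 4.62
tcp_pos: [0.4536, 0.1701, 0.0788]
tool_rot: [0.593, 0.806, -0.003, 0.001]
force: [-0.7, -1.0, -0.8]
finger_gap: -0.001
```

```bash
python3 -c "
from st import *
st((.456,.171,.0766))"
```

```text
t 4.62 tcp [0.4536 0.1701 0.0788] x-head 107.3 z [-0.002 -0.006 -1.   ] F [-0.75 -0.95 -0.78] gap -0.001 reach 0.0726
shift tool mm [0.2 2.5 2.2]
```

Call:
drive_tool(
  linear=[
    [-4,2,1.5],
    [-4,1,0.5],
    [-4,0,0],
    [-2,0,0],
    [0,0,0],
  ],
  rot=[
    [0,0,0],
    [0,0,0],
    [0,0,0],
    [0,0,0],
    [0,0,0],
  ],
  hand=[0,0,0,0,0],
)

```text
t: 5.03
tcp_pos: [0.4616, 0.1563, 0.077]
tool_rot: [0.593, 0.806, -0.003, 0.001]
force: [-0.3, -0.0, -0.0]
finger_gap: -0.001
```

```bash
cat > w.py <<'E'
from st import *
from loc import *
def look(x0,f=None,views=('side',)):
    s,R=st(); ims={v:cams.snapshot(v) for v in('side','top')}
    for v in ims:
        try:
            a,b=getwedge(x0,ims,(v,)); p=a[v][0]; print(v,p.round(4),np.degrees(p[2]).round(1),a[v][1].round(0))
        except Exception as e: print(v,e)
    if f:
        A=cv2.resize(ims['side'][140:265,200:365],None,fx=4,fy=4);B=cv2.resize(ims['top'][125:250,205:370],None,fx=4,fy=4)
        cv2.imwrite('pics/'+f,cv2.resize(np.hstack([A,B]),(800,303))[:,:,::-1])
E
python3 -c "
from w import *
look((.482,.088,-1.265),'p3.png')"
```

```text
t 5.03 tcp [0.4616 0.1563 0.077 ] x-head 107.3 z [-0.001 -0.006 -1.   ] F [-0.29 -0.04 -0.02] gap -0.001 reach 0.0726
side [235 195  32  28 316]
side [-0.3188  1.7764 -0.086 ] -4.9 316.0
top [ 249  193   59   41 1508]
top [ 0.468   0.0892 -0.9057] -51.9 923.0
```

View pics/p3.png

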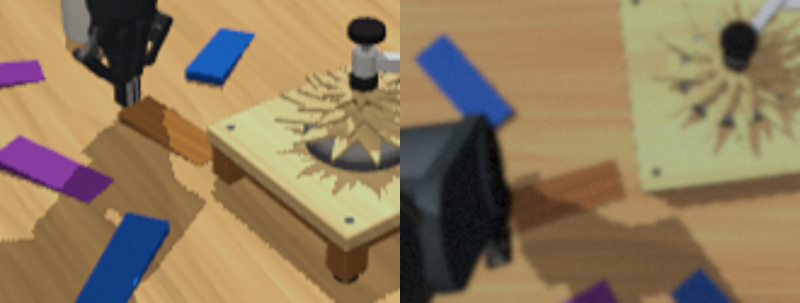

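Picture p3 shows the shut fingers at the butt (side crop 128,103), roughly central. I'll start the push, turning as it goes.

Call:
drive_tool(
  linear=[
    [-5,0.1,0],
    [-5,0.2,0],
    [-5,0.3,0],
    [-5,0.4,0],
    [-5,0.5,0],
    [-5,0.6,0],
    [-5,0.7,0],
    [0,0,0],
  ],
  rot=[
    [0,0,0.8],
    [0,0,1],
    [0,0,1],
    [0,0,1],
    [0,0,1],
    [0,0,1],
    [0,0,1],
    [0,0,0],
  ],
  hand=[0,0,0,0,0,0,0,0],
)

```text
t: 5.8
tcp_pos: [0.474, 0.1196, 0.0772]
tool_rot: [0.644, 0.765, -0.003, 0.002]
force: [0.0, 0.7, -0.7]
finger_gap: -0.0
```

```bash
python3 - <<'E'
s=open('loc.py').read()
i=s.index("        d=wc-bc;");j=s.index("        w=np.zeros")
s=s[:i]+"        b=cv2.GaussianBlur(im,(0,0),.6);m=(b[...,0]/(b[...,2]+1)>(2.15 if n=='top' else 2.4))&(b.max(2)>45)\n"+s[j:]
s=s.replace("M[n]=l==i;","M[n]=l==i;np.save('mk_%s.npy'%n,M[n]);")
open('loc.py','w').write(s)
E
python3 -c "
from w import *
look((.489,.055,-1.37),'p4.png')
Z=dict(wedge_tip=.001,wedge=0,wedge_butt=.007,corner=.065)
for n in('side','top'):
  for l in Z:
    for d in cams.spot_point(l,n)[:5]:
      p=ray(n,d['at'],Z[l])
      if abs(p[0]-.49)<.05 and -.05<p[1]<.15: print(n,l,round(d['score'],2),p.round(4)[:2])
o=cv2.imread('pics/p4.png')
for k,(n,x,y) in enumerate((('side',200,140),('top',205,125))):
  m=cv2.resize(np.load('mk_%s.npy'%n)[y:y+125,x:x+165].astype(np.uint8),(400,303),interpolation=0)
  c,_=cv2.findContours(m,0,1); cv2.drawContours(o[:,k*400:k*400+400],c,-1,(255,255,0),1)
cv2.imwrite('pics/p4.png',o)
"
```

```text
t 5.8 tcp [0.474  0.1196 0.0772] x-head 99.8 z [-0.001 -0.006 -1.   ] F [ 0.01  0.67 -0.65] gap -0.0 reach 0.0726
side [259 186  54  36 587]
side [ 0.4882  0.0416 -1.3923] -79.8 149.0
top [266 193  42  23 596]
top [ 0.4872  0.0538 -1.3298] -76.2 301.0
side wedge_tip 0.93 [ 0.5076 -0.0134]
side wedge 0.85 [0.4865 0.0599]
side wedge_butt 0.69 [0.475 0.097]
side wedge_butt 0.68 [0.4814 0.0438]
side corner 0.56 [ 0.4932 -0.011 ]
top wedge_tip 0.23 [0.4916 0.0465]
top wedge 0.68 [ 0.5045 -0.0068]
top corner 0.62 [ 0.4909 -0.0089]
```

View pics/p4.png

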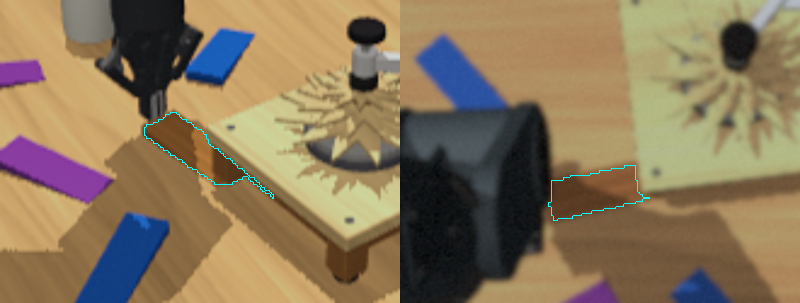

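```bash
python3 - <<'E'
from h import *
f=lambda x,y:(205+(x-400)/2.424,125+y/2.424)
for a,b,za,zb in(((553,182),(637,165),.013,.004),((553,220),(640,203),.0,.0)):
    A,B=ray('top',f(*a),za),ray('top',f(*b),zb);d=B-A;print(A.round(4),B.round(4),np.degrees(np.arctan2(d[1],d[0])))
    t=(-.011-A[1])/d[1];print('x at leg',(A+t*d)[0].round(4))
g=lambda x,y:(200+x/2.424,140+y/2.424)
print(ray('top',f(656,172),.065),ray('side',g(231,127),.065))
E
```

```text
[0.4935 0.1014 0.013 ] [0.5121 0.0128 0.004 ] -78.11421265377334
x at leg 0.5171
[0.4543 0.103  0.    ] [0.4716 0.0099 0.    ] -79.43961477699689
x at leg 0.4755
[ 0.49563615 -0.01011503  0.065     ] [ 0.49927125 -0.01486693  0.065     ]
```

Call:
drive_tool(
  linear=[
    [-5,0.6,0],
    [-5,0.8,0],
    [-5,0.8,0],
    [-5,0.8,0],
    [-5,0.8,0],
    [0,0,0],
  ],
  rot=[
    [0,0,0.8],
    [0,0,0.8],
    [0,0,0.8],
    [0,0,0.8],
    [0,0,0.5],
    [0,0,0],
  ],
  hand=[0,0,0,0,0,0],
)

```text
t: 6.8
tcp_pos: [0.4815, 0.0945, 0.0773]
tool_rot: [0.67, 0.743, -0.003, 0.002]
force: [1.3, -0.1, -0.4]
finger_gap: 0.002
```

```bash
python3 -c "
from w import *
st((.486,.0833,.0772))
look((.492,.028,-1.43),'p5.png')"
```

```text
t 6.8 tcp [0.4815 0.0945 0.0773] x-head 95.9 z [-0.001 -0.006 -1.   ] F [ 1.25 -0.1  -0.36] gap 0.002 reach 0.0726
shift tool mm [-11.6   3.4   0.2]
t 6.8 tcp [0.4815 0.0945 0.0773] x-head 95.9 z [-0.001 -0.006 -1.   ] F [ 1.25 -0.1  -0.36] gap 0.002 reach 0.0726
side [265 190  54  37 592]
side [ 0.4915  0.0209 -1.4824] -84.9 156.0
top [277 194  45  19 454]
top [ 0.4887  0.0289 -1.3896] -79.6 439.0
```

View pics/p5.png

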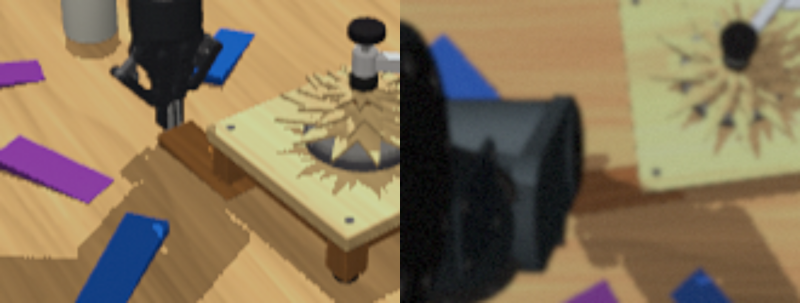

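Call:
drive_tool(
  linear=[
    [-2,0.6,0],
    [-2,0.6,0],
    [-2,0.6,0],
    [-1,0.3,0],
    [0,0,0],
  ],
  rot=[
    [0,0,-0.2],
    [0,0,-0.2],
    [0,0,0],
    [0,0,0],
    [0,0,0],
  ],
  hand=[0,0,0,0,0],
)

```text
t: 7.32
tcp_pos: [0.4837, 0.088, 0.0773]
tool_rot: [0.666, 0.746, -0.003, 0.001]
force: [-0.0, 0.1, 0.1]
finger_gap: -0.001
```

Call:
drive_tool(
  linear=[
    [-2,0.5,0],
    [-1,0.3,0],
    [0,0,0],
  ],
  rot=[
    [0,0,0],
    [0,0,0],
    [0,0,0],
  ],
  hand=[0,0,0],
)

```text
t: 7.57
tcp_pos: [0.4848, 0.085, 0.0773]
tool_rot: [0.666, 0.746, -0.003, 0.001]
force: [-0.6, -0.3, 0.4]
finger_gap: 0.0
```

Call:
drive_tool(
  linear=[
    [-1.5,0.2,0],
    [-1,0.2,0],
    [0,0,0],
  ],
  rot=[
    [0,0,0],
    [0,0,0],
    [0,0,0],
  ],
  hand=[0,0,0],
)

```text
t: 7.82
tcp_pos: [0.4853, 0.0827, 0.0773]
tool_rot: [0.666, 0.746, -0.003, 0.0]
force: [-0.5, 1.3, 0.5]
finger_gap: 0.001
```

Call:
drive_tool(
  linear=[
    [-1.5,0.1,0],
    [0,0,0],
    [0,0,0],
  ],
  rot=[
    [0,0,0],
    [0,0,0],
    [0,0,0],
  ],
  hand=[0,0,0],
)

```text
t: 8.07
tcp_pos: [0.4852, 0.0819, 0.0774]
tool_rot: [0.666, 0.746, -0.003, -0.0]
force: [-0.2, 0.1, -0.7]
finger_gap: -0.003
```

Call:
drive_tool(
  linear=[
    [-1.5,0.1,0],
    [0,0,0],
    [0,0,0],
  ],
  rot=[
    [0,0,0],
    [0,0,0],
    [0,0,0],
  ],
  hand=[0,0,0],
)

```text
t: 8.32
tcp_pos: [0.485, 0.0813, 0.0773]
tool_rot: [0.667, 0.745, -0.003, -0.001]
force: [0.1, 0.8, -0.3]
finger_gap: 0.002
```

Call:
drive_tool(
  linear=[
    [-1.5,0.2,0],
    [-1,0.2,0],
    [0,0,0],
  ],
  rot=[
    [0,0,0],
    [0,0,0],
    [0,0,0],
  ],
  hand=[0,0,0],
)

```text
t: 8.57
tcp_pos: [0.485, 0.0807, 0.0774]
tool_rot: [0.668, 0.745, -0.002, -0.002]
force: [1.2, 0.4, 0.6]
finger_gap: -0.001
```

Call:
drive_tool(
  linear=[
    [-1.5,0.2,0],
    [-1,0.2,0],
    [0,0,0],
  ],
  rot=[
    [0,0,0],
    [0,0,0],
    [0,0,0],
  ],
  hand=[0,0,0],
)

```text
t: 8.82
tcp_pos: [0.4849, 0.0801, 0.0774]
tool_rot: [0.668, 0.744, -0.001, -0.004]
force: [0.3, 0.8, -0.2]
finger_gap: 0.001
```

Call:
drive_tool(
  linear=[
    [-2,0.2,0],
    [-2,0.2,0],
  ],
  rot=[
    [0,0,0],
    [0,0,0],
  ],
  hand=[0,0],
)

```text
t: 8.98
tcp_pos: [0.4846, 0.078, 0.0774]
tool_rot: [0.669, 0.743, -0.001, -0.006]
force: [0.1, 10.7, 1.7]
finger_gap: 0.002
```

```bash
python3 -c "
from w import *
for i in range(4): s,_=st();cams.snapshot('side')
print(s['ft_torque'],s['tau'])
look((.4946,.013,-1.45),'p6.png')"
```

```text
t 8.98 tcp [0.4846 0.078  0.0774] x-head 96.0 z [-0.01   0.006 -1.   ] F [ 0.15 10.67  1.68] gap 0.002 reach 0.0726
t 9.03 tcp [0.4846 0.0779 0.0774] x-head 96.0 z [-0.01   0.006 -1.   ] F [-0.13 10.31  1.97] gap 0.001 reach 0.0726
t 9.08 tcp [0.4846 0.0779 0.0774] x-head 96.0 z [-0.01   0.006 -1.   ] F [-0.03  9.48  1.12] gap 0.001 reach 0.0726
t 9.13 tcp [0.4846 0.0779 0.0774] x-head 96.0 z [-0.01   0.006 -1.   ] F [-0.13  8.52  1.98] gap 0.002 reach 0.0726
[1.52886941 0.10215533 0.02149402] [-4.66767490e+00 -3.98430312e+01 -4.95703250e+00 -1.22522760e+00
 -3.19679445e-01  1.28096409e-02]
t 9.18 tcp [0.4846 0.0779 0.0774] x-head 96.0 z [-0.01   0.006 -1.   ] F [-0.32  9.23  0.87] gap 0.003 reach 0.0726
side [269 193  54  37 603]
side [ 0.4945  0.0048 -1.4825] -84.9 164.0
top [286 194  42  18 338]
top [ 0.4916  0.0101 -1.4042] -80.5 553.0
```

View pics/p6.png

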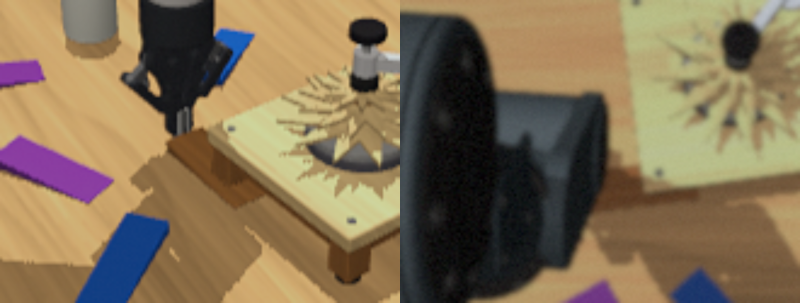

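Call:
drive_tool(
  linear=[
    [6,0,0],
    [10,0,0],
    [15,0,0],
    [10,0,-15],
    [0,0,-30],
    [0,0,-30],
    [0,0,-30],
    [0,0,-30],
    [0,0,0],
  ],
  rot=[
    [0,0,0],
    [0,0,0],
    [0,0,0],
    [0,0,0],
    [0,0,0],
    [0,0,0],
    [0,0,0],
    [0,0,0],
    [0,0,0],
  ],
  hand=[0,0,0,0,0,0,0,0,0],
)

```text
t: 10.03
tcp_pos: [0.4814, 0.1204, 0.2159]
tool_rot: [0.668, 0.744, -0.005, -0.005]
force: [1.3, 0.8, -0.5]
finger_gap: 0.002
```

```bash
python3 -c "
from w import *
look((.4946,.013,-1.45),'p7.png')
for n,r in(('top',(105,195,325,395)),('side',(145,262,335,425))):
    a=np.load(n+'.npy');b=cams.snapshot(n)
    g=lambda i:cv2.cvtColor(i,cv2.COLOR_RGB2GRAY)[r[0]:r[1],r[2]:r[3]].astype(np.float32)
    W=np.eye(2,3,dtype=np.float32);cc,W=cv2.findTransformECC(g(a),g(b),W,cv2.MOTION_EUCLIDEAN,(3,200,1e-6))
    c=np.array([(r[3]-r[2])/2,(r[1]-r[0])/2,1]);print(n,cc,(W@c-c[:2]).round(2),np.degrees(np.arctan2(W[1,0],W[0,0])).round(2))
for n in('side','top'):
  for d in cams.spot_point('corner',n)[:2]: print(n,d['score'],ray(n,d['at'],.065))
"
```

```text
t 10.03 tcp [0.4814 0.1204 0.2159] x-head 96.2 z [-0.014  0.    -1.   ] F [ 1.31  0.8  -0.49] gap 0.002 reach 0.0726
side [269 193  54  37 612]
side [ 0.4943  0.0043 -1.4802] -84.8 155.0
top [281 194  47  18 430]
top [ 0.4903  0.0088 -1.4284] -81.8 461.0
top 0.9835659602577895 [ 0.71 -0.24] -0.41
side 0.9923060723345007 [0.63 0.19] -0.26
side 0.75 [ 0.50316472 -0.00360126  0.065     ]
side 0.61 [ 0.37240802 -0.36260098  0.065     ]
top 0.9 [ 0.48940865 -0.00884736  0.065     ]
```

View pics/p7.png

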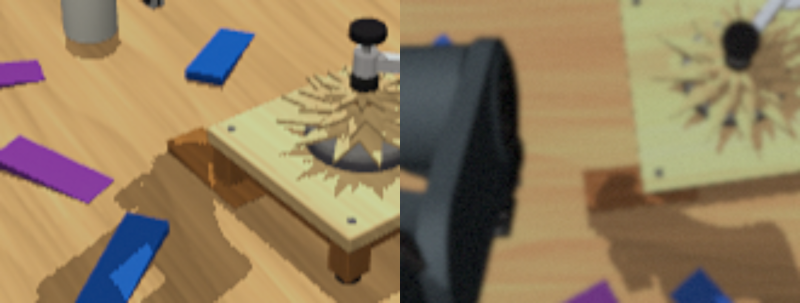

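```bash
python3 -c "
from st import *
s,R=st((.4975,-.0135,.165))
z=R[:,2];print(np.degrees(R.T@np.cross(z,[0,0,-1])))"
```

```text
t 10.33 tcp [0.4778 0.12   0.2097] x-head 96.1 z [-0.028  0.001 -1.   ] F [-0.35  0.83  0.  ] gap -0.002 reach 0.0726
shift tool mm [-135.     6.6   44.1]
[-1.60623284 -0.20574698  0.        ]
```

Call:
drive_tool(
  linear=[
    [-22,1.5,0],
    [-25,1.5,0],
    [-25,1.5,0],
    [-25,1.5,0],
    [-25,1,0],
    [-13,0,12],
    [0,0,15],
    [0,0,15],
    [0,0,0],
  ],
  rot=[
    [-0.8,-0.1,0],
    [-0.6,-0.1,0],
    [-0.4,0,0],
    [0,0,0],
    [0,0,0],
    [0,0,0],
    [0,0,0],
    [0,0,0],
    [0,0,0],
  ],
  hand=[0,0,0,0,0,0,0,0,0],
)

```text
t: 11.08
tcp_pos: [0.4959, -0.0198, 0.1544]
tool_rot: [0.668, 0.744, -0.004, -0.007]
force: [-0.3, 0.6, -0.8]
finger_gap: 0.001
```

```bash
python3 -c "
from st import *
s,R=st((.4975,-.0135,.1396))
z=R[:,2];print(np.degrees(R.T@np.cross(z,[0,0,-1])), 'tip',s['tcp_pos']+z*.0726)"
```

```text
t 11.08 tcp [ 0.4959 -0.0198  0.1544] x-head 96.1 z [-0.015  0.003 -1.   ] F [-0.26  0.64 -0.8 ] gap 0.001 reach 0.0726
shift tool mm [ 6.1  2.5 14.8]
[-0.86196948 -0.25652601  0.        ] tip [ 0.49481658 -0.01964216  0.08180894]
```

Call:
drive_tool(
  linear=[
    [3,1.5,3],
    [2.5,1,4],
    [1,0,3],
    [0,0,2],
    [0,0,0],
  ],
  rot=[
    [-0.8,-0.2,0],
    [-0.6,0,0],
    [0,0,0],
    [0,0,0],
    [0,0,0],
  ],
  hand=[0,0,0,0,0],
)

```text
t: 11.5
tcp_pos: [0.4959, -0.0123, 0.1385]
tool_rot: [0.668, 0.744, 0.002, -0.001]
force: [0.3, -0.4, 0.5]
finger_gap: -0.001
```

```bash
python3 -c "
from st import *
s,R=st((.4975,-.0135,.1376))
z=R[:,2];print(np.degrees(R.T@np.cross(z,[0,0,-1])), 'tip',s['tcp_pos']+z*.0726)"
```

```text
t 11.5 tcp [ 0.4959 -0.0123  0.1385] x-head 96.1 z [ 0.001  0.004 -1.   ] F [ 0.3  -0.35  0.48] gap -0.001 reach 0.0726
shift tool mm [-1.4  1.5  0.9]
[ 0.09860667 -0.23323122  0.        ] tip [ 0.49596347 -0.01200599  0.06594901]
```

Call:
drive_tool(
  linear=[
    [-0.5,0.5,1],
    [0,0,1.5],
    [0,0,2],
  ],
  rot=[
    [0,0,0],
    [0,0,0],
    [0,0,0],
  ],
  hand=[0,0,0],
)

```text
t: 11.75
tcp_pos: [0.4964, -0.0124, 0.1375]
tool_rot: [0.667, 0.745, 0.002, -0.001]
force: [-4.6, 0.1, 23.2]
finger_gap: 0.002
```

Call:
drive_tool(
  linear=[
    [0,0,3],
    [0,0,3],
  ],
  rot=[
    [0,0,0],
    [0,0,0],
  ],
  hand=[0,0],
)

```text
t: 11.92
tcp_pos: [0.4962, -0.0123, 0.1375]
tool_rot: [0.667, 0.745, 0.002, 0.0]
force: [-5.5, 0.1, 25.0]
finger_gap: 0.0
```

The press holds at about 25 N and z does not change. I'll hold it briefly and take a picture during the press.

Call:
drive_tool(
  linear=[
    [0,0,3],
    [0,0,3],
    [0,0,3],
    [0,0,3],
    [0,0,3],
    [0,0,3],
    [0,0,3],
    [0,0,3],
  ],
  rot=[
    [0,0,0],
    [0,0,0],
    [0,0,0],
    [0,0,0],
    [0,0,0],
    [0,0,0],
    [0,0,0],
    [0,0,0],
  ],
  hand=[0,0,0,0,0,0,0,0],
)

```text
t: 12.58
tcp_pos: [0.4954, -0.0119, 0.1375]
tool_rot: [0.665, 0.746, 0.004, 0.006]
force: [-4.8, 0.4, 24.2]
finger_gap: 0.001
```

Call:
drive_tool(
  linear=[
    [0,0,-1],
    [0,0,-5],
    [0,0,-15],
    [0,0,-30],
    [0,0,-35],
    [20,0,-35],
    [35,0,-15],
    [40,0,0],
    [40,0,0],
    [40,0,0],
    [40,0,0],
    [40,0,0],
    [0,0,0],
  ],
  rot=[
    [0,0,0],
    [0,0,0],
    [0,0,0],
    [0,0,0],
    [0,0,0],
    [0,0,0],
    [0,0,0],
    [0,0,0],
    [0,0,0],
    [0,0,0],
    [0,0,0],
    [0,0,0],
    [0,0,0],
  ],
  hand=[0,0,0,0,0,0,0,0,0,0,0,0,0],
)

```text
t: 13.67
tcp_pos: [0.4692, 0.2504, 0.2879]
tool_rot: [0.669, 0.743, 0.012, 0.013]
force: [0.4, -0.4, -0.1]
finger_gap: 0.002
```

```bash
python3 -c "
from w import *
look((.4946,.013,-1.45),'p8.png')
for n,r in(('top',(105,195,325,395)),('side',(145,262,335,425))):
    a=np.load(n+'.npy');b=cams.snapshot(n)
    g=lambda i:cv2.cvtColor(i,cv2.COLOR_RGB2GRAY)[r[0]:r[1],r[2]:r[3]].astype(np.float32)
    W=np.eye(2,3,dtype=np.float32);cc,W=cv2.findTransformECC(g(a),g(b),W,cv2.MOTION_EUCLIDEAN,(3,200,1e-6))
    c=np.array([(r[3]-r[2])/2,(r[1]-r[0])/2,1]);print(n,cc,(W@c-c[:2]).round(2),np.degrees(np.arctan2(W[1,0],W[0,0])).round(2))
"
```

```text
t 13.67 tcp [0.4692 0.2504 0.2879] x-head 96.1 z [ 0.036 -0.    -0.999] F [ 0.45 -0.44 -0.14] gap 0.002 reach 0.0726
side [269 193  54  37 613]
side [ 0.4936  0.0047 -1.4821] -84.9 156.0
top [282 194  46  18 429]
top [ 0.4903  0.0088 -1.4284] -81.8 462.0
top 0.984304912532148 [ 0.7  -0.23] -0.41
side 0.992450423491628 [0.63 0.19] -0.26
```

View pics/p8.png

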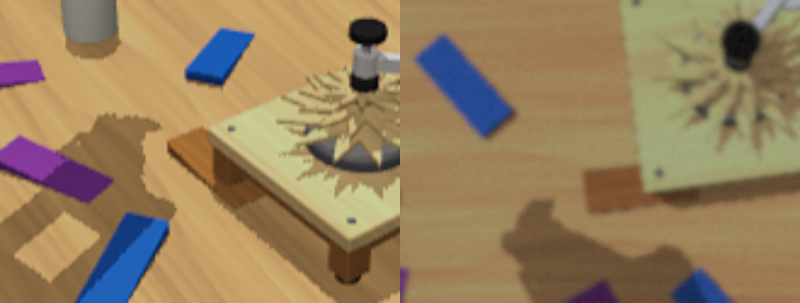

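```bash
python3 -c "
from station import order
print(order.sign_off())"
```

```text
the job is handed in; nothing more can be done
None
```

I pushed the wooden wedge, thin edge first, under the bare leg with the outside of the shut fingertips. I then pressed the board's corner above that leg, backed the arm clear and handed the job in at about 14 s of the 58 s.

- **Wedge fit:** I stopped when the push force reached 10.7 N. That is past the 5 N where the load comes on, so it is on the tight side of snug. The last picture shows the wedge under the leg, and image fits before and after the press put it in the same place (within 1 mm).
- **Press:** I held 23–25 N down on the corner for about 0.8 s, with about 5 N of sideways force as well. The fingertip height stayed the same throughout, so the corner did not sink. The board's level was not measured separately.
- **Stand:** the stand shifted about 2 mm and turned about 0.3–0.4° during the final push, measured by comparing pictures before and after. It did not move in the press.
- **Disagreement:** the two cameras differed by about 4–5 mm on absolute positions. I aligned the wedge to the leg by averaging them, so its sideways centring under the leg is only known to a few millimetres.
- **Other things:** no move went near the jar, hammer, star blank or look-alike wedges. I did not check the hammer and star blank in a final picture.

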